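# Seat the carrier, try the cover latch and hold the cover open

## Task

Get the test fixture ready for me to wire it: press the carrier plate's raised near end down until the plate lies flat in its recess, then grip the cover's bow handle and tug it up to learn whether its hidden catch holds, leaving the release plunger alone until you have tugged. If the catch holds the cover, push the release plunger fully down; then lift the cover well past half-way (about 55 degrees) and finish still holding it open, not letting go. Leave the other things on the bench where they are.

Things in the scene. Friction and masses are not known exactly. Their poses are not given: they have to be found in the camera images.
- fixture: grey test fixture fixed to the bench, 178 (x) x 334 (y) x 50 mm; its origin is under its middle on the bench, its x points away from the robot when unturned (yaw varies), its y to the left, z up; its flat deck is 50 mm above the bench. On the right (-y) is the open carrier recess, in the middle a flat land with the release plunger, on the left (+y) the terminal bay under the hinged cover. Everything below given in its frame turns with it.
- recess_floor (a point): centre of the recess floor, 37 mm above the bench; the recess is 111.5 x 94 mm and 13 mm deep. In its front wall (-x side) are two sprung round noses; the carrier's near end rests on them at the start, and a push down of about 5 to 15 N on that end snaps it past them to the floor.
- carrier_center (a point): centre of the loose carrier plate (aluminium, flat, 110 x 91 x 6 mm, about 120 g, half-way up its thickness); axes as the fixture's when seated; at the start its near end stands about 12 mm too high. When seated this point is 3 mm above the recess floor.
- carrier_press (a point): point on top of the carrier, 23 mm from its near (front) end, midway across: a good place to press. It sinks about 10 mm to 43 mm above the bench when seated.
- bow_mid (a point): middle of the cover's bow handle, on the axis of its round steel bar: 10 mm thick, along the fixture's y, 80 mm straight between its side arms, 55 mm above the bench when the cover is shut, overhanging the fixture's front wall. Free gap between the bar and the cover's front edge or front wall 40 mm; nothing below it. Its frame turns with the cover.
- lid_hinge (a point): middle of the cover's hinge line (along the fixture's y), 53 mm above the bench; the bow bar's axis is 192 mm from it, ahead of it towards -x and 2 mm above it when shut.
- lid (a joint): opening angle of the cover (aluminium plate 145 x 146 x 6 mm, 0.3 kg), 0 shut, grows as the bow rises, stop at 1.3 rad. It falls shut when let go. A free cover lifts at the bow with about 2 N; a caught one comes up only about 0.03 rad (5 mm at the bow), then holds hard. Whether it is caught cannot be seen.
- plunger_top (a point): middle of the top of the release plunger: black round cap 22 mm across that stands 16 mm proud of the deck on the land between recess and cover.
- plunger (a joint): how far the release plunger is pushed down: 0 up, 0.011 m fully down (cap then 5 mm proud of the deck). It takes about 5 N, and stays where it is pushed; fully down it has freed the catch, which then stays free.
- threadlock: bystander: red threadlock bottle, 72 mm tall; leave alone
- kapton_roll: bystander: flat roll of amber tape, 80 mm across; leave alone
- solder_spool: bystander: solder spool, 36 mm tall; leave alone
- connector_0: bystander: small black connector, 34 x 12 x 12 mm, lying on the fixture's deck behind the recess; leave alone
- tweezers_steel: bystander: steel tweezers; leave alone
- swab_jar: bystander: jar of swabs, 84 mm tall; leave alone
- driver_fine: bystander: fine screwdriver, 145 mm long; leave alone
There are look-alikes about, which are no part of the job. Of the things shaped like the part that bears carrier_center, the aluminium one is meant.

How it is judged:
By the outcome, as a careful person would: the job done as asked, in the order asked, and still so for the second after the job is handed in, while the arm keeps its last pose, push and grip.
It also fails if it takes over 59 s, if anything falls off the work surface, if the arm or the gripper's body presses on something with over 40 N, if the wrist force passes 120 N, or if a joint passes its speed limit or range.

## Robot

A 6-joint arm with a two-finger parallel gripper is mounted at the origin on a cart in front of the work surface, level with it; the furniture and walls round the work are solid. World frame = base frame: x ahead of the robot, y to its left, z up, the work surface at z = 0. Lengths are in mm, angles in rad, forces in N, time in s.
With the tool pointing down it reaches from about 350 to 875 mm from the base axis. Payload 4.2 kg.
Tool frame: the origin (TCP) lies midway between the tips of the shut fingers; the grasp point (between the pads) lies 19 mm behind it; z points along the fingers, y is the line along which they close (so a half turn about z gives the same grasp; the last joint's range is limited). The gripper opens to 85 mm and grips with 20 to 120 N. Pads are 22 mm wide; open, the fingers measure 114 mm over their backs; the gripper's body (76 mm by 85 mm) begins 54 mm behind the grasp point. The pads swing forward as they close: fully open they stand 13 mm farther back than shut.
Start: joints at [-1.072, 0.385, 0.008, 0, -1.194, -0.259], TCP at [148.46, -607.09, 231.312] pointing down, gripper open.
Joint ranges: [-3.14, 3.14], [-1.21, 2.06], [-1.07, 1.41], [-3.16, 2.05], [-2.99, -0.16], [-3.1, 3.1]. Speed limits (rad/s): [2.79, 2.79, 3.14, 3.14, 3.14, 3.14].

## Interface

Orientations are given as a unit quaternion [x, y, z, w].
In Python, from bench import read_state, get_image, job_done gives the robot as it stands.
- The arm moves only by the tool servo_tool, never from a script. Its arguments are lists of equal length, an entry for each row: "rotation": the turn, a rotation vector about the world's x, y, z scaled (see below), a list of three; "slide": the shift along the world's x, y, z scaled (see below), a list of three; "grip": the opening, from -1 (shut) to 1 (fully open). In form: {"rotation": [[rx, ry, rz], ...], "slide": [[tx, ty, tz], ...], "grip": [grip, ...]}. A call has 1 to 8 rows; each row is the pose to reach, as a shift and turn from the pose commanded when the call began, turning the shorter way round; what a row does not reach only later rows make up. The controller multiplies each number of a shift by 0.2 m and each number of a turn by 360 degrees. A row lasts 1/8 s, in which the tool goes at most 62.5 mm and 10.7 degrees, less where a joint would pass 70% of its speed; a pose out of reach is approached as far as the arm can. A call with a number of a shift or a turn outside -1 to 1 is refused whole. A call with a gripper value outside its range is refused whole. The fingers move at their own pace and stop on an object; the grip force is fixed at half the most. Time passes only in rows, so rows that repeat a pose let the fingers close. It gives the time, the measured TCP pose, the force, the opening and the grip force at its end, in the units of the state.
- read_state(): the state, without advancing time (a new reading comes with each control period).
- get_image(name): name is "side" or "top" or "wrist"; returns a dict with "image" (420x560x3 uint8, red, green, blue), "depth" (420x560 float32, mm along the optical axis (not along the pixel's ray), 0 where there is no reading), "camera_matrix" (3x3 intrinsics, pixels), "k1" (the pictures are not rectified: a ray, as slopes to the right and down, at radius r is drawn at 1 + k1 r^2 times it, then the intrinsics apply), "rvec" (rotation vector, rad) and "tvec" (3), from world to camera coordinates, as OpenCV has them; the wrist camera has in their place "hand_eye" (4x4, takes a point from camera to tool coordinates, whose origin is the TCP and whose axes are the flange's). Camera axes: x right, y down, z forward; pixel columns grow to the right and rows downward; lengths in mm; the calibration is good to about 2 mm. A picture is of the moment at which its call begins: read the wrist's pose just before it.
- job_done(): hands the job in; it is judged then, once.
The state is a dict: "clock": time; "joints": joint angles; "joint_vel": joint speeds; "joint_efforts": joint torques, N m; "position": TCP position; "ee_rot": TCP orientation; "contact_force": force on the tool from outside, world axes, zero at the start; "wrist_torque": the same for the moment, N m; "gripper_width": finger opening in mm; "grasp_force": force on a finger pad.
Only numpy, scipy, OpenCV 4.12 (cv2) and the standard library are available. Lean on these libraries where they do the work, as an engineer would, in place of code of your own. Each camera call takes 0.05 s, during which the arm holds its last target. There are 200 camera calls.

## Working session

There is one attempt and no reset: what is moved stays moved. The work goes in short steps, Python scripts to look and compute and a tool call to move; the robot and the scene stay as the last step left them, time stands still between calls to the robot, and variables do not carry over. Pictures are saved under pics/ and viewed, at most 10 in all, crops included, and the job is handed in when it is done.

Besides the shell and the picture viewer there is one more tool, called after "Request:" in YAML: its name, and indented under it one key for each argument. servo_tool: Moves the arm, as the interface text tells. Shifts and turns lie within -1 to 1; 1 stands for 0.2 m of shift or 360 degrees of turn. Its arguments: {"type":"object","properties":{"rotation":{"type":"array","items":{"type":"array","items":{"type":"number","minimum":-1,"maximum":1}}},"slide":{"type":"array","items":{"type":"array","items":{"type":"number","minimum":-1,"maximum":1}}},"grip":{"type":"array","items":{"type":"number"}}},"required":["rotation","slide","grip"]}

```bash
mkdir -p pics; cat > h.py <<'E'
import numpy as np, cv2
from bench import read_state, get_image
from scipy.spatial.transform import Rotation as R
def cloud(d, st=None):
    K=d["camera_matrix"]; h,w=d["depth"].shape
    u,v=np.meshgrid(np.arange(w),np.arange(h))
    k=float(d["k1"])
    p=cv2.undistortPoints(np.stack([u,v],-1).reshape(-1,1,2).astype(np.float64),np.array(K),np.array([k,0,0,0,0.])).reshape(h,w,2)
    z=d["depth"].astype(float); P=np.dstack([p[...,0]*z,p[...,1]*z,z])
    if "rvec" in d:
        Rm=cv2.Rodrigues(np.array(d["rvec"],float))[0]; t=np.array(d["tvec"],float).ravel()
        W=(P-t)@Rm
    else:
        H=np.array(d["hand_eye"]); P=P@H[:3,:3].T+H[:3,3]
        W=P@R.from_quat(st["ee_rot"]).as_matrix().T+np.array(st["position"])
    W[z==0]=np.nan
    return W
E
python3 - <<'E'
from h import *
s=read_state(); print(s)
for n in ("top","side"):
    d=get_image(n); cv2.imwrite(f"pics/{n}0.png",d["image"][...,::-1]); np.savez(f"{n}0.npz",W=cloud(d),I=d["image"])
    print(n,d["k1"],d["tvec"])
E
```

```text
{'clock': 0.0, 'joints': array([-1.07243264e+00,  3.85568444e-01,  6.62577934e-03, -5.12832377e-04,
       -1.19396716e+00, -2.58587680e-01]), 'joint_vel': array([-0.00188196, -0.00019038, -0.00042625,  0.00035049,  0.0003772 ,
        0.0008534 ]), 'joint_efforts': array([ 2.41369780e-04, -3.92288804e+01,  1.88405871e+01,  4.18621168e+00,
       -4.56518479e-03,  7.68489656e-06]), 'position': array([ 148.3081504 , -606.55559619,  230.21231758]), 'ee_rot': array([-1.19507016e-01,  9.92832765e-01,  1.07002386e-03, -1.69014756e-04]), 'contact_force': array([ 0.21735873,  0.3726114 , -0.12191365]), 'wrist_torque': array([ 0.0171904 , -0.00432103,  0.04132021]), 'grasp_force': 0.0, 'gripper_width': 85.54274448289132}
top -0.0910197182616697 [  -7.61075016  596.95151375 1201.86742086]
side -0.029084697658347616 [584.9355867   98.23722964 855.16211721]
```

View pics/top0.png

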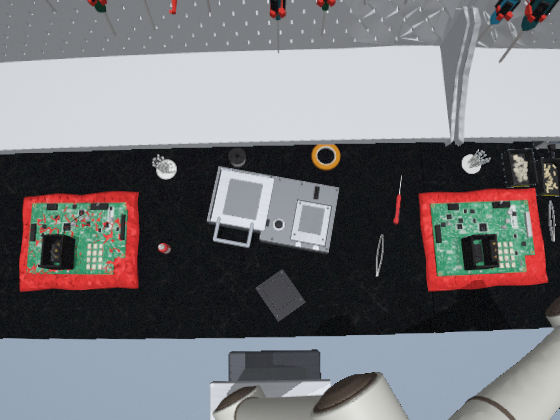

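View pics/side0.png

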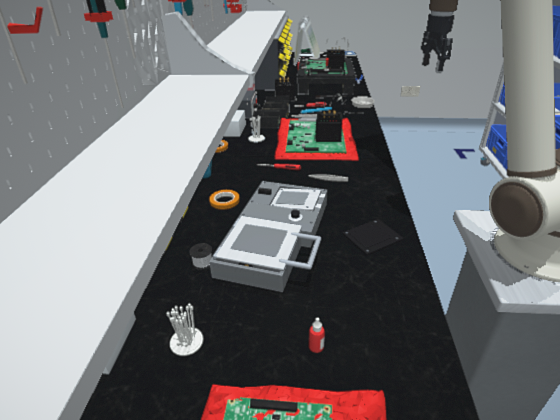

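The top view shows the fixture at px (273,208). Its aluminium carrier sits in the recess at (312,223), the plunger at (279,225) and the bow bar around (232,244). Candidates for the carrier are the aluminium plate at (312,223) and the dark loose plate on the bench at (280,294). I choose the aluminium one.

```bash
python3 - <<'E'
from h import *
z=np.load("top0.npz"); W=z["W"]; I=z["I"]
c=cv2.resize(I[155:265,195:350],None,fx=5,fy=5,interpolation=cv2.INTER_CUBIC); cv2.imwrite("pics/crop1.png",c[...,::-1])
np.set_printoptions(precision=1,suppress=True)
for n,(u,v) in dict(plunger=(279,225),carrier=(312,223),cfront=(309,240),dark=(280,294),bar=(233,245),barL=(218,242),barR=(248,246),lid=(242,198),deck=(290,190),deck2=(268,235)).items():
    print(n,np.nanmedian(W[v-1:v+2,u-1:u+2].reshape(-1,3),0))
# deck/lid region: fit rectangle to points with z 40..62
m=(W[...,2]>42)&(W[...,2]<68)&(W[...,0]>300)&(W[...,0]<800)&(abs(W[...,1])<350)
n,l,s,cc=cv2.connectedComponentsWithStats(m.astype(np.uint8))
k=1+np.argmax(s[1:,4]);print(s[k])
p=W[l==k]; 
b=cv2.morphologyEx((l==k).astype(np.uint8),cv2.MORPH_OPEN,np.ones((13,13)));p=W[b>0]
r=cv2.minAreaRect(p[:,:2].astype(np.float32));print(r)
E
```

```text
plunger [557.2 -32.3  66.7]
carrier [ 562.5 -120.    51.5]
cfront [ 517.1 -110.2   54.9]
dark [379.7 -30.6   8.7]
bar [512.8  95.2   1. ]
barL [521.9 134.3   3.8]
barR [507.1  51.4  57.1]
lid [633.7  65.   58.5]
deck [654.5 -64.   51.8]
deck2 [533.7  -2.5  50. ]
[ 207  166  132   86 7814]
((606.337890625, -20.351898193359375), (322.4153747558594, 178.9818572998047), 78.28938293457031)
```

View pics/crop1.png

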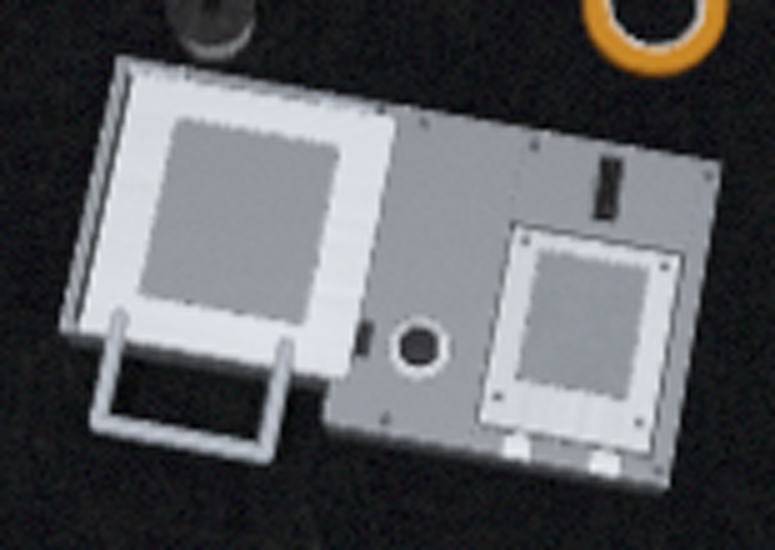

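The crop confirms it: the bright aluminium plate is in the recess at crop (582,340), with two noses at its front edge. The plunger is at (420,345) and the bow bar runs from (98,425) to (270,455). Fixture yaw is about -11.7°. I'm moving over the carrier with the fingers shut.

Request:
servo_tool:
  rotation: "[[0.03,0,0.0][0],[0,0,0.09],[0,0,0.12],[0,0,0.15],[0,0,0.18]]"
  slide:
    - [0.25, 0.25, 0]
    - [0.5, 0.5, 0]
    - [0.7, 0.75, 0]
    - [0.8, 0.9, 0]
    - [0.8, 1, 0]
  grip: [-1, -1, -1, -1, -1]

```text
servo_tool: Invalid argument: rotation='[[0.03,0,0.0][0],[0,0,0.09],[0,0,0.12],[0,0,0.15],[0,0,0.18]]' is not valid JSON
```

Request:
servo_tool:
  rotation:
    - [0, 0, 0.03]
    - [0, 0, 0.06]
    - [0, 0, 0.09]
    - [0, 0, 0.12]
    - [0, 0, 0.15]
  slide:
    - [0.2, 0.2, 0]
    - [0.4, 0.4, 0]
    - [0.6, 0.6, 0]
    - [0.7, 0.8, 0]
    - [0.8, 1, 0]
  grip: [-1, -1, -1, -1, -1]

```text
clock: 0.72
position: [309.0, -405.5, 230.8]
ee_rot: [-0.558, 0.83, 0.0, -0.0]
contact_force: [0.8, 0.3, -0.2]
gripper_width: -0.0
grasp_force: 0.0
```

Request:
servo_tool:
  rotation:
    - [0, 0, 0.03]
    - [0, 0, 0.03]
    - [0, 0, 0.03]
    - [0, 0, 0.03]
    - [0, 0, 0.03]
  slide:
    - [0.15, 0.2, 0]
    - [0.3, 0.4, 0]
    - [0.45, 0.6, 0]
    - [0.6, 0.8, 0]
    - [0.6, 1, 0]
  grip: [-1, -1, -1, -1, -1]

```text
clock: 1.35
position: [429.9, -205.5, 230.7]
ee_rot: [-0.631, 0.775, 0.0, -0.0]
contact_force: [-0.7, 0.5, 1.0]
gripper_width: 0.1
grasp_force: 0.0
```

Request:
servo_tool:
  rotation:
    - [0, 0, 0]
    - [0, 0, 0]
    - [0, 0, 0]
    - [0, 0, 0]
    - [0, 0, 0]
  slide:
    - [0.1, 0.2, 0.1]
    - [0.2, 0.4, 0.2]
    - [0.3, 0.6, 0.3]
    - [0.3, 0.8, 0.3]
    - [0.3, 0.8, 0.3]
  grip: [-1, -1, -1, -1, -1]

```text
clock: 1.98
position: [488.4, -45.1, 291.1]
ee_rot: [-0.632, 0.775, 0.0, -0.0]
contact_force: [0.2, -0.3, -0.7]
gripper_width: -0.3
grasp_force: 0.0
```

```bash
python3 - <<'E'
from h import *
s=read_state(); d=get_image("wrist"); W=cloud(d,s); np.savez("w1.npz",W=W,I=d["image"]); cv2.imwrite("pics/w1.png",d["image"][...,::-1])
print(s["position"],s["joints"],d["hand_eye"])
E
```

```text
[488.41652097 -45.05090383 291.08033596] [ 2.39540364e-01  1.12914654e-01 -2.07971393e-01 -5.50672918e-04
 -1.25027926e+00 -4.40683913e-01] [[-6.79408337e-04 -9.58207503e-01 -2.86073276e-01  7.30271287e+01]
 [ 9.99998217e-01 -1.15509841e-03  1.49408165e-03 -1.48007383e-01]
 [-1.76208304e-03 -2.86071751e-01  9.58206579e-01 -1.42996361e+02]
 [ 0.00000000e+00  0.00000000e+00  0.00000000e+00  1.00000000e+00]]
```

View pics/w1.png

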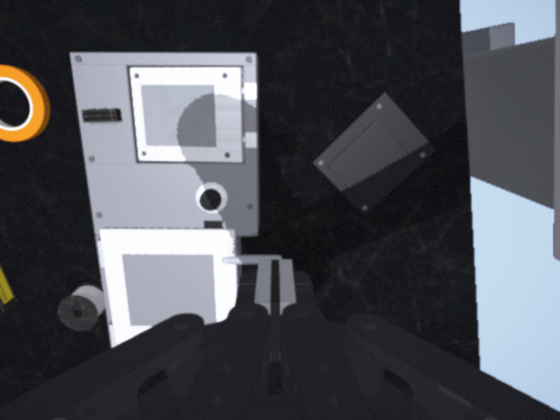

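The wrist view shows the carrier from (131,67) to (242,162), near edge on the right at column 242, with noses at (250,92) and (250,140). The plunger is at (210,197) and the bow's right corner at (281,259).

```bash
python3 - <<'E'
from h import *
np.set_printoptions(precision=1,suppress=True)
W=np.load("w1.npz")["W"]; T=np.load("top0.npz")["W"]
for n,(u,v) in dict(pl=(210,196),near=(238,115),far=(134,115),right=(187,72),left=(187,158),c=(187,115),deckR=(250,60),deckfr=(252,230),barR=(281,261),barm=(284,285),arm=(250,259)).items():
    print(n,np.nanmedian(W[v-1:v+2,u-1:u+2].reshape(-1,3),0))
# bow points from both clouds
for nm,C in (("w",W),("t",T)):
    m=(C[...,2]>44)&(C[...,2]<66)&(C[...,0]<560)&(C[...,0]>490)&(C[...,1]>30)&(C[...,1]<160)
    p=C[m]; y=np.array([.203,.979]);x=np.array([.979,-.203]); a=p[:,:2]@x; b=p[:,:2]@y
    f=a<a.min()+9
    print(nm,len(p),a.min(),a[f].mean(),b[f].min(),b[f].max(),p[f,2].mean())
p=W[(W[...,2]>60)&(W[...,2]<72)&(abs(W[...,0]-557)<25)&(abs(W[...,1]+32)<25)]; print("cap",len(p),p.mean(0))
p=T[(T[...,2]>100)&(abs(T[...,1])<300)&(T[...,0]>550)&(T[...,0]<1000)]; print("shelf xmin",np.percentile(p[:,0],[0,1,50]),np.percentile(p[:,2],[1,50]))
E
```

```text
pl [556.5 -36.4  66. ]
near [ 511.8 -107.9   55.1]
far [ 615.7 -128.9   43.1]
right [ 551.1 -156.9   50.2]
left [573.8 -76.4  48.2]
c [ 561.8 -118.    50.4]
deckR [ 489.3 -155.2   51.1]
deckfr [525.1  13.6  49.9]
barR [483.7 -55.7 297.9]
barm [483.  -55.5 317.8]
arm [533.1  42.2  59.7]
w 644 479.6746809765582 484.4150349636728 146.172061297797 149.35439284805227 57.14003904371107
t 286 481.6773549366055 486.0849990937482 149.09708054793188 246.90983545996605 60.12905797986396
cap 359 [558.2 -32.6  65.8]
shelf xmin [713.8 715.9 892.4] [252.4 272.4]
```

Request:
servo_tool:
  rotation:
    - [0, 0, 0]
    - [0, 0, 0]
    - [0, 0, 0]
    - [0, 0, 0]
    - [0, 0, 0]
    - [0, 0, 0]
  slide:
    - [0.1, -0.15, -0.2]
    - [0.21, -0.33, -0.4]
    - [0.21, -0.33, -0.6]
    - [0.21, -0.33, -0.8]
    - [0.21, -0.33, -1]
    - [0.21, -0.33, -1]
  grip: [-1, -1, -1, -1, -1, -1]

```text
clock: 2.78
position: [527.6, -114.3, 88.3]
ee_rot: [-0.63, 0.776, 0.003, -0.003]
contact_force: [-0.3, -0.7, 0.2]
gripper_width: 0.2
grasp_force: 0.0
```

Request:
servo_tool:
  rotation:
    - [0, 0, 0]
    - [0, 0, 0]
    - [0, 0, 0]
    - [0, 0, 0]
    - [0, 0, 0]
    - [0, 0, 0]
    - [0, 0, 0]
    - [0, 0, 0]
  slide:
    - [0, 0, -0.08]
    - [0, 0, -0.14]
    - [0, 0, -0.17]
    - [0, 0, -0.19]
    - [0, 0, -0.2]
    - [0, 0, -0.21]
    - [0, 0, -0.22]
    - [0, 0, -0.22]
  grip: [-1, -1, -1, -1, -1, -1, -1, -1]

```text
clock: 3.78
position: [530.5, -113.0, 47.0]
ee_rot: [-0.631, 0.776, 0.0, 0.0]
contact_force: [-0.0, -0.2, -0.2]
gripper_width: 0.5
grasp_force: 0.0
```

Request:
servo_tool:
  rotation:
    - [0, 0, 0]
    - [0, 0, 0]
    - [0, 0, 0]
    - [0, 0, 0]
    - [0, 0, 0]
    - [0, 0, 0]
  slide:
    - [0, 0, -0.01]
    - [0, 0, -0.02]
    - [0, 0, -0.025]
    - [0, 0, -0.03]
    - [0, 0, -0.03]
    - [0, 0, -0.03]
  grip: [-1, -1, -1, -1, -1, -1]

```text
clock: 4.53
position: [530.6, -113.1, 43.1]
ee_rot: [-0.631, 0.775, -0.0, 0.0]
contact_force: [-3.3, 1.9, 12.5]
gripper_width: -0.2
grasp_force: 6.0
```

Request:
servo_tool:
  rotation:
    - [0, 0, 0]
    - [0, 0, 0]
    - [0, 0, 0]
    - [0, 0, 0]
    - [0, 0, 0]
    - [0, 0, 0]
  slide:
    - [0, 0, 0.1]
    - [0, 0, 0.4]
    - [-0.02, 0.3, 0.6]
    - [-0.05, 0.6, 0.6]
    - [-0.07, 0.9, 0.6]
    - [-0.07, 1, 0.6]
  grip: [-1, -1, -1, -0.3, -0.2, -0.1]

```text
clock: 5.28
position: [516.2, 89.8, 161.6]
ee_rot: [-0.632, 0.775, -0.0, 0.001]
contact_force: [-0.0, -0.6, 0.6]
gripper_width: 38.6
grasp_force: 0.0
```

```bash
python3 - <<'E'
from h import *
np.set_printoptions(precision=1,suppress=True)
s=read_state(); print(s["position"],s["gripper_width"])
x=np.array([.979,-.203]);y=np.array([.203,.979]);c=np.array([562,-118.5])
for n in("top","side"):
    d=get_image(n); W=cloud(d,s); cv2.imwrite(f"pics/{n}2.png",d["image"][...,::-1])
    a=(W[...,:2]-c)@x; b=(W[...,:2]-c)@y
    for a0 in(-45,-30,0,30,45):
        m=(abs(a-a0)<5)&(abs(b)<30)&(W[...,2]<70); print(n,a0,m.sum(),np.median(W[m][:,2]) if m.any() else None)
    m=(abs(a+72)<5)&(abs(b)<40)&(W[...,2]<70)&(W[...,2]>40);print("deck",np.median(W[m][:,2]) if m.any() else None)
    m=(W[...,2]>44)&(W[...,2]<66)&(W[...,0]<560)&(W[...,0]>490)&(W[...,1]>30)&(W[...,1]<160);print(m.sum())
d=get_image("wrist"); W=cloud(d,s); cv2.imwrite("pics/w2.png",d["image"][...,::-1]); np.savez("w2.npz",W=W,I=d["image"])
E
```

```text
[516.2  89.8 161.6] 38.55971081384955
top -45 83 44.52834156463962
top -30 85 43.684521149095765
top 0 84 44.99492391724573
top 30 85 44.982685759468595
top 45 79 45.40296013904785
deck None
174
side -45 54 42.62366039924901
side -30 52 42.881287531383926
side 0 27 44.30557798835287
side 30 49 44.06895187750412
side 45 47 43.852096866229346
deck 46.55313212113339
400
```

View pics/w2.png

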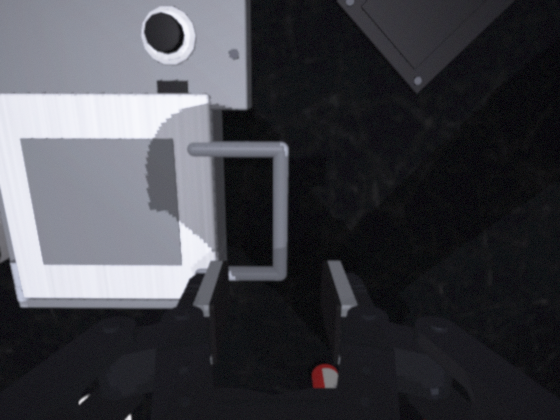

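The carrier is now flat. The bow bar is visible at column 281, rows 150 to 272.

```bash
python3 - <<'E'
from h import *
np.set_printoptions(precision=1,suppress=True)
W=np.load("w2.npz")["W"]
for v in (165,190,210,235,255): 
    r=W[v,268:294]; m=(r[:,2]>50)&(r[:,2]<70); print(v,m.sum(),np.nanmean(r[m],0))
for u,v in((281,150),(281,272),(210,150)): print(W[v,u])
E
```

```text
165 15 [506.5  60.5  59.5]
190 15 [509.8  77.1  59.3]
210 14 [512.9  90.7  59.7]
235 14 [516.5 108.6  59.4]
255 13 [519.2 123.3  59.5]
[503.9  50.9  60.4]
[521.  136.2  60. ]
[549.   41.6  60.3]
```

Request:
servo_tool:
  rotation:
    - [0, 0, 0]
    - [0, 0, 0]
    - [0, 0, 0]
    - [0, 0, 0]
    - [0, 0, 0]
    - [0, 0, 0]
    - [0, 0, 0]
  slide:
    - [-0.018, 0.03, -0.1]
    - [-0.018, 0.03, -0.25]
    - [-0.018, 0.03, -0.4]
    - [-0.018, 0.03, -0.5]
    - [-0.018, 0.03, -0.58]
    - [-0.018, 0.03, -0.625]
    - [-0.018, 0.03, -0.625]
  grip: [-0.1, -0.1, -0.1, -0.1, -0.1, -0.1, -0.1]

```text
clock: 6.3
position: [512.6, 92.1, 35.8]
ee_rot: [-0.631, 0.776, 0.0, -0.001]
contact_force: [0.5, -0.2, 0.1]
gripper_width: 38.5
grasp_force: 0.0
```

Request:
servo_tool:
  rotation:
    - [0, 0, 0]
    - [0, 0, 0]
    - [0, 0, 0]
    - [0, 0, 0]
    - [0, 0, 0]
  slide:
    - [0, 0, 0]
    - [0, 0, 0]
    - [0, 0, 0]
    - [0, 0, 0]
    - [0, 0, 0]
  grip: [-1, -1, -1, -1, -1]

```text
clock: 6.92
position: [513.7, 93.0, 37.1]
ee_rot: [-0.631, 0.776, -0.0, 0.001]
contact_force: [2.2, -3.5, 4.9]
gripper_width: 7.6
grasp_force: 58.9
```

Request:
servo_tool:
  rotation:
    - [0, 0, 0]
    - [0, 0, 0]
    - [0, 0, 0]
    - [0, 0, 0]
    - [0, 0, 0]
    - [0, 0, 0]
  slide:
    - [0, 0, 0.015]
    - [0, 0, 0.03]
    - [0, 0, 0.04]
    - [0, 0, 0.05]
    - [0, 0, 0.05]
    - [0, 0, 0.05]
  grip: [-1, -1, -1, -1, -1, -1]

```text
clock: 7.68
position: [513.7, 93.0, 43.6]
ee_rot: [-0.631, 0.776, -0.0, 0.001]
contact_force: [12.1, -3.8, -18.7]
gripper_width: 8.0
grasp_force: 58.6
```

Request:
servo_tool:
  rotation:
    - [0, 0, 0]
    - [0, 0, 0]
    - [0, 0, 0]
  slide:
    - [0, 0, 0.01]
    - [0, 0, 0.02]
    - [0, 0, 0.02]
  grip: [-1, -1, -1]

```text
clock: 8.05
position: [513.7, 92.9, 44.8]
ee_rot: [-0.63, 0.776, 0.0, 0.0]
contact_force: [18.1, -4.2, -37.2]
gripper_width: 7.6
grasp_force: 58.1
```

The force rose to 37 N with no further travel, so the catch holds. I'll lower the cover, let go and go to the plunger.

Request:
servo_tool:
  rotation:
    - [0, 0, 0]
    - [0, 0, 0]
    - [0, 0, 0]
    - [0, 0, 0]
    - [0, 0, 0]
    - [0, 0, 0]
    - [0, 0, 0]
  slide:
    - [0, 0, -0.03]
    - [0, 0, -0.065]
    - [0, 0, -0.065]
    - [0, 0, -0.065]
    - [0, 0, -0.065]
    - [0, 0, -0.065]
    - [0, 0, -0.065]
  grip: [-1, -1, -1, -0.1, -0.1, -0.1, -0.1]

```text
clock: 8.93
position: [512.6, 93.0, 37.2]
ee_rot: [-0.631, 0.776, 0.0, -0.0]
contact_force: [1.7, -0.2, 1.3]
gripper_width: 38.3
grasp_force: 0.0
```

Request:
servo_tool:
  rotation:
    - [0, 0, 0]
    - [0, 0, 0]
    - [0, 0, 0]
    - [0, 0, 0]
    - [0, 0, 0]
    - [0, 0, 0]
    - [0, 0, 0]
    - [0, 0, 0]
  slide:
    - [0, 0, 0.1]
    - [0, 0, 0.3]
    - [0, 0, 0.4]
    - [0.1, -0.2, 0.4]
    - [0.2, -0.45, 0.4]
    - [0.225, -0.63, 0.4]
    - [0.225, -0.63, 0.3]
    - [0.225, -0.63, 0.25]
  grip: [-0.1, -0.1, -0.1, -1, -1, -1, -1, -1]

```text
clock: 9.93
position: [557.1, -33.7, 86.3]
ee_rot: [-0.631, 0.776, 0.001, -0.001]
contact_force: [-0.8, -0.5, -0.4]
gripper_width: -0.4
grasp_force: 0.0
```

Request:
servo_tool:
  rotation:
    - [0, 0, 0]
    - [0, 0, 0]
    - [0, 0, 0]
    - [0, 0, 0]
    - [0, 0, 0]
    - [0, 0, 0]
    - [0, 0, 0]
  slide:
    - [0, 0, -0.08]
    - [0, 0, -0.11]
    - [0, 0, -0.13]
    - [0, 0, -0.15]
    - [0, 0, -0.165]
    - [0, 0, -0.175]
    - [0, 0, -0.175]
  grip: [-1, -1, -1, -1, -1, -1, -1]

```text
clock: 10.8
position: [557.3, -32.8, 55.0]
ee_rot: [-0.632, 0.775, -0.0, -0.0]
contact_force: [-7.6, 2.8, 17.5]
gripper_width: 0.1
grasp_force: 8.9
```

Request:
servo_tool:
  rotation:
    - [0, 0, 0]
    - [0, 0, 0]
    - [0, 0, 0]
  slide:
    - [0, 0, -0.01]
    - [0, 0, -0.01]
    - [0, 0, -0.01]
  grip: [-1, -1, -1]

```text
clock: 11.18
position: [557.4, -32.8, 54.9]
ee_rot: [-0.632, 0.775, -0.0, -0.0]
contact_force: [-12.8, 3.6, 28.9]
gripper_width: 0.1
grasp_force: 14.2
```

Request:
servo_tool:
  rotation:
    - [0, 0, 0]
    - [0, 0, 0]
    - [0, 0, 0]
    - [0, 0, 0]
    - [0, 0, 0]
    - [0, 0, 0]
    - [0, 0, 0]
  slide:
    - [0, 0, 0.1]
    - [0, 0, 0.35]
    - [-0.1, 0.2, 0.35]
    - [-0.2, 0.45, 0.35]
    - [-0.225, 0.63, 0.35]
    - [-0.225, 0.63, 0.3]
    - [-0.225, 0.63, 0.25]
  grip: [-1, -1, -1, -0.1, -0.1, -0.1, -0.1]

```text
clock: 12.05
position: [513.0, 92.9, 99.7]
ee_rot: [-0.631, 0.776, -0.0, 0.0]
contact_force: [0.2, -0.3, -0.5]
gripper_width: 38.4
grasp_force: 0.0
```

Request:
servo_tool:
  rotation:
    - [0, 0, 0]
    - [0, 0, 0]
    - [0, 0, 0]
    - [0, 0, 0]
    - [0, 0, 0]
  slide:
    - [0, 0, -0.1]
    - [0, 0, -0.2]
    - [0, 0, -0.27]
    - [0, 0, -0.315]
    - [0, 0, -0.315]
  grip: [-0.1, -0.1, -0.1, -0.1, -0.1]

```text
clock: 12.68
position: [512.7, 92.4, 36.7]
ee_rot: [-0.631, 0.776, 0.0, -0.001]
contact_force: [-0.1, -0.1, 0.4]
gripper_width: 38.9
grasp_force: 0.0
```

Request:
servo_tool:
  rotation:
    - [0, 0, 0]
    - [0, 0, 0]
    - [0, 0, 0]
    - [0, 0, 0]
    - [0, 0, 0]
  slide:
    - [0, 0, 0]
    - [0, 0, 0]
    - [0, 0, 0]
    - [0, 0, 0]
    - [0, 0, 0]
  grip: [-1, -1, -1, -1, -1]

```text
clock: 13.3
position: [513.8, 93.1, 38.0]
ee_rot: [-0.631, 0.776, -0.0, 0.001]
contact_force: [2.0, -1.4, 3.4]
gripper_width: 7.6
grasp_force: 58.8
```

Request:
servo_tool:
  rotation:
    - [0, 0, 0]
    - [0, 0, 0]
    - [0, 0, 0]
    - [0, 0, 0]
    - [0, 0, 0]
    - [0, 0, 0]
  slide:
    - [0, 0, 0.03]
    - [0, 0, 0.06]
    - [0.005, 0, 0.09]
    - [0.008, -0.002, 0.12]
    - [0.011, -0.002, 0.15]
    - [0.011, -0.002, 0.15]
  grip: [-1, -1, -1, -1, -1, -1]

```text
clock: 14.05
position: [516.1, 92.6, 67.5]
ee_rot: [-0.631, 0.776, -0.0, 0.001]
contact_force: [5.2, -2.6, -2.3]
gripper_width: 8.1
grasp_force: 58.5
```

Request:
servo_tool:
  rotation:
    - [0, 0, 0]
    - [0, 0, 0]
    - [0, 0, 0]
    - [0, 0, 0]
    - [0, 0, 0]
    - [0, 0, 0]
    - [0, 0, 0]
  slide:
    - [0.025, -0.004, 0.1]
    - [0.05, -0.009, 0.18]
    - [0.082, -0.016, 0.257]
    - [0.12, -0.024, 0.331]
    - [0.164, -0.033, 0.4]
    - [0.214, -0.043, 0.468]
    - [0.214, -0.043, 0.468]
  grip: [-1, -1, -1, -1, -1, -1, -1]

```text
clock: 14.92
position: [556.1, 84.1, 160.6]
ee_rot: [-0.631, 0.776, 0.001, -0.001]
contact_force: [-5.9, 3.4, 2.4]
gripper_width: 7.8
grasp_force: 58.9
```

Request:
servo_tool:
  rotation:
    - [0, 0, 0]
    - [0, 0, 0]
    - [0, 0, 0]
    - [0, 0, 0]
    - [0, 0, 0]
    - [0, 0, 0]
    - [0, 0, 0]
  slide:
    - [0.055, -0.012, 0.062]
    - [0.116, -0.024, 0.119]
    - [0.18, -0.038, 0.17]
    - [0.25, -0.052, 0.215]
    - [0.307, -0.064, 0.246]
    - [0.307, -0.064, 0.246]
    - [0.307, -0.064, 0.246]
  grip: [-1, -1, -1, -1, -1, -1, -1]

```text
clock: 15.8
position: [618.2, 71.2, 211.9]
ee_rot: [-0.631, 0.776, -0.0, -0.0]
contact_force: [-6.1, 0.9, 10.8]
gripper_width: 7.5
grasp_force: 60.4
```

```bash
python3 - <<'E'
from h import *
s=read_state(); print(s["position"],s["contact_force"],s["gripper_width"],s["grasp_force"])
d=get_image("side"); cv2.imwrite("pics/s3.png",d["image"][150:320,150:420][...,::-1].repeat(2,0).repeat(2,1))
W=cloud(d); x=np.array([.979,-.203]);y=np.array([.203,.979]); a=W[...,:2]@x; b=W[...,:2]@y; c=np.array([562,-118.5])
m=(a>590)&(a<680)&(b>140)&(b<250)&(W[...,2]>60)&(W[...,2]<190); print("lid",m.sum(), np.degrees(np.arctan(np.polyfit(W[m][:,2],a[m],1)[0])))
for a0 in(-45,-30,30,45):
    q=(abs(a-c@x-a0)<5)&(abs(b-c@y)<30)&(W[...,2]<70); print(a0,q.sum(),np.median(W[q][:,2]))
E
```

```text
[618.23386771  71.17215532 211.92043887] [-6.11093839  0.93041235 10.79197633] 7.464111500122658 60.38615584373474
lid 238 -25.88600033073025
-45 50 42.57507612040381
-30 58 42.596339979384496
30 50 44.08547082815436
45 44 43.79346771817422
```

View pics/s3.png

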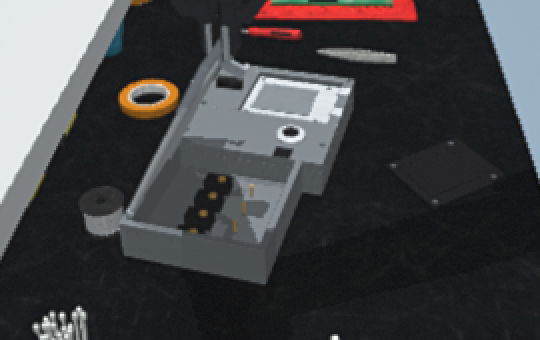

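The side view shows the cover standing open at about 64° (upright from crop (130,210) to (220,50)), held by the gripper at (225,30). The bay is exposed, the carrier is flat at (295,95), and the bystanders in view have not moved.

```bash
python3 -c "
from bench import job_done; print(job_done())"
```

```text
the job is handed in; nothing more can be done
None
```

The job is handed in: the carrier plate is pressed flat, the tug showed the catch was holding, so I pushed the plunger fully down, and the cover is now held open at about 64° with the gripper still on the bow.

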